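# Sort the leftovers after the glue-up

### The job

Sort the four leftovers on the repair table into the trays at the back: lay the oak block and the thin mahogany slip side by side in the wide rectangular tray, the round dowel in the long narrow tray, and the small wedge in the round dish. Each piece must lie flat on the floor of its tray, none on top of another or propped on a rim. Leave the abrasive pad and the glue syringe where they are.

Things in the scene. Friction and masses are not known exactly. Their poses are not given: they have to be found in the camera images.
- oak_block_center (a point): centre of the oak block, a loose plain rectangular block 70 x 42 x 22 mm lying flat on the table at the start. This point is half-way up, 11 mm above its underside. x along the 70 mm length, y across the 42 mm width, z up. Grasp across the 42 mm.
- slip_center (a point): centre of the mahogany slip, a loose thin flat reddish-brown strip 90 x 20 x 10 mm lying flat at the start. This point is half-way up, 5 mm above its underside. x along the 90 mm length, y across the 20 mm width, z up. Grasp across the 20 mm.
- dowel_center (a point): centre of the dowel, a loose round wooden rod 95 mm long and 12 mm thick lying on its side at the start (it can roll). This point is on its axis, half-way along, 6 mm above what it lies on. x along the length, y level across it and z up at the start. Grasp across the 12 mm.
- wedge_center (a point): centre of the wedge, a small loose wooden wedge 60 mm long and 22 mm wide with parallel sides, lying on its flat underside; its height rises evenly from 4 mm at the thin end to 16 mm at the thick end. This point is half-way along, 5 mm above its underside. x along the length towards the thick end, y across the 22 mm width, z up. Grasp across the 22 mm at the middle or up to 12 mm towards the thick end.
- wide_tray: the wide rectangular plywood tray, fixed to the table: inside 136 x 108 mm, walls 4 mm thick, rim 14 mm above the table, inner floor 4 mm above the table. Origin at the centre of its underside (table height); x along the 136 mm inside length, y along the 108 mm, z up. It takes two pieces, side by side along its x with their lengths along its y.
- narrow_tray: the long narrow pale wooden tray, fixed to the table: inside 140 x 60 mm, walls 4 mm thick, rim 14 mm above the table, inner floor 4 mm above the table. Origin at the centre of its underside (table height); x along the 140 mm inside length, y across the 60 mm, z up.
- round_dish: the round aluminium dish, fixed to the table: 112 mm outside diameter at the rim, 100 mm inside diameter at the floor, rim 16 mm above the table, inner floor 4 mm above the table. Origin at the centre of its underside (table height), z up.
- abrasive_pad: bystander, loose: a folded light grey abrasive pad 58 x 63 x 11 mm lying flat among the pieces, origin at the centre of its underside. To be left where it is.
- glue_syringe: bystander, loose: a green and white glue syringe about 140 mm long and 15 mm thick, lying near the clamps at the left, origin at the centre of its underside. To be left where it is.
- clamp_handle_top (a point): an obstacle, not to be handled: the top of the upright wooden handle (35 mm thick) of the screw clamp fixed at the left edge of the table; the clamp stands about 220 mm above the table, so pass over it or round it. Also fixed: a black bar clamp up to 60 mm high that runs from the robot's edge of the table, at y about -0.04 m, forwards to its tip at x = 0.56 m, y = 0.075 m.

How it is judged:
By the outcome, as a careful person would: the job done as asked, in the order asked, and still so for the second after the job is handed in, with the robot touching nothing.
It also fails if it takes over 112 s, if anything falls off the work surface, if the arm or the gripper's body presses on something with over 40 N, if the wrist force passes 120 N, or if a joint passes its speed limit or range.

### The arm

A 7-joint arm with a two-finger parallel gripper is mounted at the origin on a cart in front of the work surface, level with it; the furniture and walls round the work are solid. World frame = base frame: x ahead of the robot, y to its left, z up, the work surface at z = 0. Lengths are in m, angles in rad, forces in N, time in s.
With the tool pointing down it reaches from about 0.4 to 0.85 m from the base axis. Payload 6.9 kg.
Tool frame: the origin (TCP) lies at the very end of the fingers, on their centre line; the grasp point (between the pads) lies grasp_offset behind it (grasp_offset is the distance from the TCP to the grasp point, in m); z points along the fingers, y is the line along which they close (so a half turn about z gives the same grasp; the last joint's range is limited). The gripper opens to 85 mm and grips with 20 to 120 N. Pads are 22 mm wide; open, the fingers measure 114 mm over their backs; the gripper's body (76 mm by 85 mm) begins 54 mm behind the grasp point. The pads swing forward as they close: fully open they stand 13 mm farther back than shut.
Start: joints at [-1.034, 0.507, -0.238, 1.5, 0.126, 1.149, -0.155], TCP at [0.262, 0.568, 0.231] pointing down, gripper open.
Joint ranges: [-3.08, 3.08], [-0.24, 2.05], [-1.43, 1.35], [0, 2.5], [-1.52, 4.66], [0.17, 1.96], [-2.89, 2.89]. Speed limits (rad/s): [2.39, 2.39, 3.14, 3.14, 3.14, 3.14, 3.14].

### API

Orientations are given as [roll, pitch, yaw] about the fixed x, y, z axes, in that order (R = Rz(yaw) Ry(pitch) Rx(roll)).
In Python, from cell import sense, snapshot, hand_in, grasp_offset gives the robot as it stands.
- The arm moves only by the tool send_rows, never from a script. Its argument "targets" is a list of rows, each a list of 3 entries, a list of its own where there are three numbers: the shift along the tool's x, y, z in units of 30 mm (1.0 is 30 mm), then the turn about the tool's z in units of 5 degrees (1.0 is 5 degrees), then the closure, from -1 (fully open) to 1 (shut). In form: [[[x, y, z], spin, hand], ...]. A call has 1 to 8 rows; each row shifts and turns the commanded pose from where the row before left it, along the tool's axes as they then stand; what a row does not reach is not made up. A row lasts 1/12 s, in which the tool goes at most 41.7 mm and 7.16 degrees, less where a joint would pass 70% of its speed; a pose out of reach is approached as far as the arm can. A call is refused whole if a number of a shift passes 1 or a number of a turn 1, either way. A call with a gripper value outside its range is refused whole. The fingers move at their own pace and stop on an object; "squeeze" is the grip in N (left out, the last holds). Time passes only in rows, so rows that do not move let the fingers close. It gives the time, the measured TCP pose, the force, the opening and the grip force at its end, in the units of the state.
- sense(): the state, without advancing time (a new reading comes with each control period).
- snapshot(name): name is "scene" or "top" or "wrist"; returns a dict with "color" (400x640x3 uint8, red, green, blue), "range_z" (400x640 float32, m along the optical axis (not along the pixel's ray), 0 where there is no reading), "fx", "fy", "cx", "cy" (pixels), "cam_to_world" (4x4, takes a point from camera to world coordinates). Camera axes: x right, y down, z forward; pixel columns grow to the right and rows downward; lengths in m; the calibration is good to about 2 mm. The wrist camera is an equidistant fisheye: a pixel r from the principal point sees the ray r / f radians off the axis. A picture is of the moment at which its call begins.
- hand_in(): hands the job in; it is judged then, once.
The state is a dict: "t": time; "joints": joint angles; "joint_velocities": joint speeds; "tau": joint torques, N m; "tool_pos": TCP position; "ee_rot": TCP orientation; "force": force on the tool from outside, world axes, zero at the start; "ft_torque": the same for the moment, N m; "width": finger opening in m; "grip_force": force on a finger pad.
Only numpy, scipy, OpenCV 4.12 (cv2) and the standard library are available. Lean on these libraries where they do the work, as an engineer would, in place of code of your own. Each camera call takes 0.05 s, during which the arm holds its last target. There are 200 camera calls.

## Working session

There is one attempt and no reset: what is moved stays moved. The work goes in short steps, Python scripts to look and compute and a tool call to move; the robot and the scene stay as the last step left them, time stands still between calls to the robot, and variables do not carry over. Pictures are saved under pics/ and viewed, at most 14 in all, crops included, and the job is handed in when it is done.

Besides the shell and the picture viewer there is one more tool, called after ">>>" as a command line: name --argument value ..., lists and objects as JSON in quotes. send_rows: Moves the arm, as the interface text tells. Its arguments: {"type":"object","properties":{"targets":{"type":"array","items":{"type":"array"}},"squeeze":{"type":"number"}},"required":["targets"]}

```bash
mkdir -p pics; cat > h.py <<'E'
import numpy as np, cv2
from cell import sense, snapshot, hand_in, grasp_offset
def cloud(s):
    z=s["range_z"]; v,u=np.indices(z.shape)
    p=np.stack([(u-s["cx"])/s["fx"]*z,(v-s["cy"])/s["fy"]*z,z,np.ones_like(z)],-1)
    w=(p@np.array(s["cam_to_world"]).T)[...,:3]; w[z==0]=np.nan
    return w
E
python3 - <<'E'
from h import *
s=snapshot("top"); cv2.imwrite("pics/top.png",s["color"][...,::-1]); w=cloud(s)
np.savez("top.npz",w=w,c=s["color"])
q=sense(); print(q, grasp_offset)
print(s["cam_to_world"],s["fx"])
for v in range(0,400,80): print([np.round(w[v,u],3).tolist() for u in range(0,640,160)])
E
```

```text
{'t': 0.05, 'joints': array([-1.03347105,  0.50834231, -0.23750202,  1.50111813,  0.12567815,
        1.1488944 , -0.15481933]), 'joint_velocities': array([ 5.59434143e-06, -1.52737392e-03, -6.70767054e-04, -3.07915284e-04,
        2.30449964e-05,  3.82238005e-04, -7.21789672e-04]), 'tau': array([-4.03538739e-03, -6.22424555e+01, -2.19648533e+00, -2.50504464e+01,
        1.28284696e-02,  7.68293103e-03, -2.84494962e-05]), 'tool_pos': array([0.26144921, 0.56714293, 0.23043117]), 'ee_rot': array([-3.13981582e+00,  2.22422514e-05,  2.70973483e+00]), 'force': array([-0.74353944,  0.00441438, -0.89754253]), 'ft_torque': array([ 0.00433374,  0.0211719 , -0.06217867]), 'grip_force': 0.0, 'width': 0.08541197790714737} 0.0187
[[-0.01743394 -0.99325968  0.11459174  0.41128744]
 [-0.99983483  0.01790758  0.00310502  0.03747102]
 [-0.00513616 -0.11451868 -0.99340782  1.13517603]
 [ 0.          0.          0.          1.        ]] 472.65793220171287
[[0.99, 0.754, 0.123], [1.433, 0.668, -0.677], [1.423, 0.018, -0.682], [1.17, -0.471, -0.246]]
[[0.793, 0.728, 0.144], [1.098, 0.662, -0.682], [1.086, 0.024, -0.683], [1.025, -0.564, -0.549]]
[[0.62, 0.731, 0.123], [0.774, 0.656, -0.683], [0.627, 0.033, 0.019], [0.721, -0.539, -0.524]]
[[0.446, 0.72, 0.125], [0.462, 0.647, -0.676], [0.435, 0.036, 0.048], [0.439, -0.535, -0.56]]
[[0.278, 0.712, 0.122], [0.164, 0.64, -0.672], [0.25, 0.04, 0.001], [0.142, -0.559, -0.682]]
```

View pics/top.png

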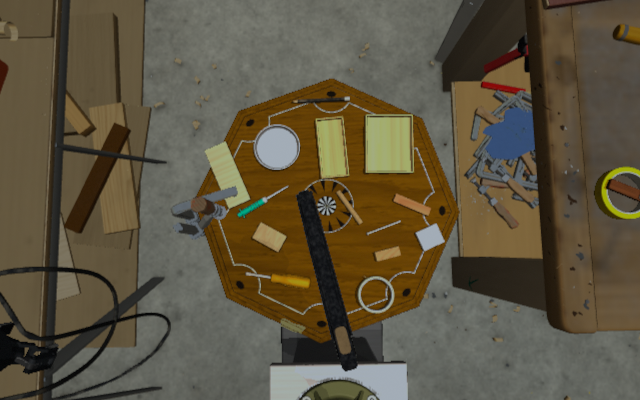

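```bash
python3 - <<'E'
from h import *
d=np.load("top.npz"); w=d["w"]; c=d["c"]
cv2.imwrite("pics/crop.png",cv2.resize(c[90:290,200:460,::-1],None,fx=3,fy=3,interpolation=cv2.INTER_CUBIC))
h=w[90:290,200:460,2]; g=np.nan_to_num(np.clip((h+0.005)/0.04,0,1)*255).astype(np.uint8)
cv2.imwrite("pics/h.png",cv2.resize(cv2.applyColorMap(g,cv2.COLORMAP_JET),None,fx=3,fy=3,interpolation=0))
E
```

```text
(no output)
```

View pics/crop.png

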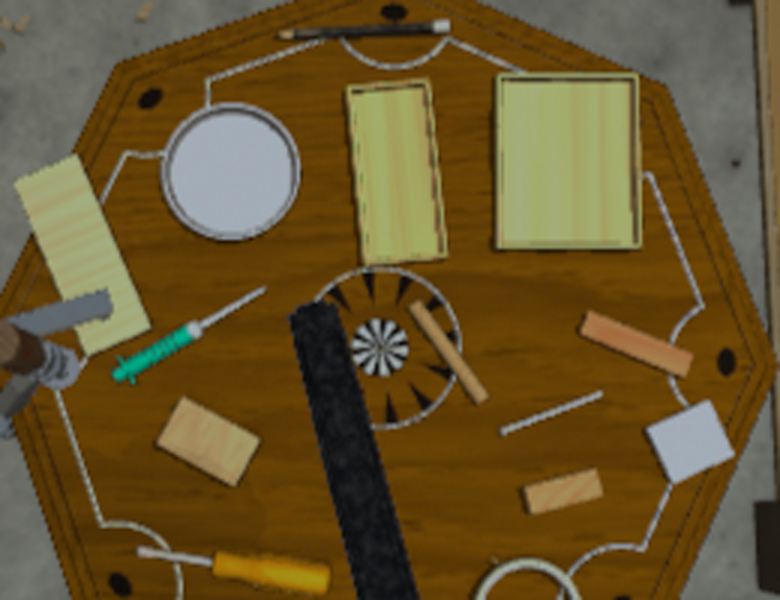

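View pics/h.png

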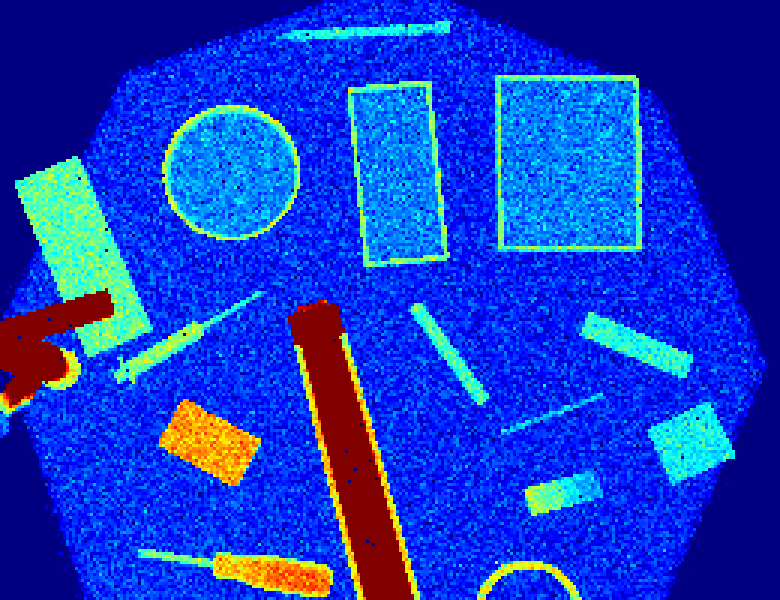

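The top view (crop = 3× of pixel (200,90)) shows: dish (232,172), narrow tray (397,172), wide tray (568,161), dowel (449,352), slip (636,343), oak (209,441), wedge (563,491) with its thick end at left, and the pad (690,442), syringe (190,350) to be left alone.

```bash
python3 - <<'E'
from h import *
d=np.load("top.npz"); w=d["w"]
def rect(name,box,lo,hi,z):
    x0,y0,x1,y1=[int(round(a/3)) for a in box]; r=w[90+y0:90+y1,200+x0:200+x1]
    m=(r[...,2]>lo)&(r[...,2]<hi)
    n,l,st,_=cv2.connectedComponentsWithStats(m.astype(np.uint8),connectivity=8)
    k=1+np.argmax(st[1:,4]); p=r[l==k]
    c,s,a=cv2.minAreaRect((p[:,:2]*1000).astype(np.float32))
    if s[0]<s[1]: s=s[::-1]; a+=90
    a=(a+90)%180-90
    print(name,len(p),"rect c",np.round(c,1),"mean",np.round(p[:,:2].mean(0)*1000,1),"size",np.round(s,1),"ang",round(a,1),"z",np.round(np.median(p[:,2]),4))
rect("oak",(145,385,275,500),.012,.04,0)
rect("slip",(565,300,705,385),.006,.03,0)
rect("dowel",(400,290,500,415),.0065,.03,0)
rect("wedge",(515,460,615,525),.003,.03,0)
rect("pad",(635,390,750,495),.006,.03,0)
rect("wide",(485,60,655,262),.0095,.03,0)
rect("narrow",(335,65,460,280),.0095,.03,0)
rect("dish",(150,90,310,250),.0095,.03,0)
rect("barclamp",(280,290,420,600),.03,.1,0)
rect("clamp",(0,280,120,440),.1,.3,0)
t=w[90+140:90+180,200+170:200+190,2];print(np.nanmedian(t))
E
```

```text
oak 540 rect c [444.8 155.3] mean [444.6 154.9] size [70.5 42. ] ang 60.4 z 0.0236
slip 324 rect c [ 516.3 -184.5] mean [ 516.2 -184.4] size [89.8 20.5] ang 65.9 z 0.0112
dowel 198 rect c [512.6 -34.7] mean [512.4 -34.9] size [93.9 16.1] ang 37.5 z 0.0119
wedge 288 rect c [ 397.9 -121.3] mean [ 399.5 -119.9] size [72.3 36.4] ang -77.0 z 0.0094
pad 463 rect c [ 438.1 -224.1] mean [ 438.1 -224.2] size [55.3 48.1] ang -66.3 z 0.0097
wide 359 rect c [ 665.2 -135.3] mean [ 667.3 -138.3] size [143.5 116.8] ang -1.3 z 0.0141
narrow 306 rect c [659.6   3.2] mean [659.5   2.4] size [148.9  68. ] ang 4.5 z 0.0147
dish 297 rect c [661.7 137.1] mean [669.6 140.7] size [109.8 108.8] ang -1.1 z 0.0161
barclamp 1502 rect c [436.3  44.2] mean [434.4  44.8] size [238.2  39.5] ang 14.7 z 0.0487
clamp 250 rect c [503.1 267.6] mean [502.8 263.8] size [30.7 18.3] ang -24.7 z 0.1842
0.00181613189638119
```

>>> send_rows --targets '[[[0,0,-0.8],0,-1],[[0,0,-0.8],0,-1],[[0,0,-0.8],0,-1],[[0,0,-0.8],0,-1],[[-0.9,-0.8,0],0,-1],[[-0.9,-0.8,0],0,-1],[[-0.9,-0.8,0],0,-1],[[-0.9,-0.8,0],0,-1]]'

```text
t: 0.72
tool_pos: [0.3197, 0.4335, 0.3267]
ee_rot: [-3.141, -0.0, 2.71]
force: [1.5, 0.0, 0.7]
width: 0.0852
grip_force: 0.0
```

>>> send_rows --targets '[[[-0.9,-0.8,0],0,-1],[[-0.9,-0.8,0],0,-1],[[-0.9,-0.8,0],0,-1],[[-0.9,-0.8,0],0,-1],[[-0.9,-0.8,0],0,-1],[[-0.9,-0.8,0],0,-1],[[-0.9,-0.8,0],0,-1],[[-0.9,-0.8,0],0,-1]]'

```text
t: 1.38
tool_pos: [0.4354, 0.1686, 0.327]
ee_rot: [-3.141, -0.0, 2.71]
force: [0.6, 1.1, 0.3]
width: 0.0852
grip_force: 0.0
```

>>> send_rows --targets '[[[-0.5,-0.4,0.3],1,-1],[[0,0,0.3],1,-1],[[0,0,0.3],1,-1],[[0,0,0.3],1,-1],[[0,0,0.3],1,-1],[[0,0,0.3],1,-1],[[0,0,0.3],1,-1],[[0,0,0.3],1,-1]]'

```text
t: 2.05
tool_pos: [0.4435, 0.1531, 0.2544]
ee_rot: [-3.14, -0.0, 2.007]
force: [-0.1, 0.6, 0.3]
width: 0.0852
grip_force: 0.0
```

>>> send_rows --targets '[[[0,0,0.3],1,-1],[[0,0,0.3],1,-1],[[0,0,0.3],1,-1],[[0,0,0.3],1,-1],[[0,0,0.3],1,-1],[[0,0,0.3],1,-1],[[0,0,0.3],1,-1],[[0,0,0.3],1,-1]]'

```text
t: 2.72
tool_pos: [0.4435, 0.1532, 0.1825]
ee_rot: [-3.141, 0.001, 1.309]
force: [-0.2, -0.8, -0.4]
width: 0.0852
grip_force: 0.0
```

>>> send_rows --targets '[[[0,0,0.3],1,-1],[[0,0,0.3],1,-1],[[0,0,0],1,-1],[[0,0,0],0,-1],[[0,0,0],0,-1]]'

```text
t: 3.13
tool_pos: [0.4437, 0.1533, 0.165]
ee_rot: [-3.141, 0.001, 1.055]
force: [0.1, -0.5, -0.4]
width: 0.0854
grip_force: 0.0
```

```bash
cat >> h.py <<'E'
def wcloud(s):
    z=s["range_z"]; v,u=np.indices(z.shape)
    a=(u-s["cx"])/s["fx"]; b=(v-s["cy"])/s["fy"]; r=np.hypot(a,b)+1e-9; t=np.tan(np.minimum(r,1.4))/r
    p=np.stack([a*t*z,b*t*z,z,np.ones_like(z)],-1)
    w=(p@np.array(s["cam_to_world"]).T)[...,:3]; w[z==0]=np.nan
    return w
def wrist(name,x,y,rad,lo,hi):
    "largest piece within rad of (x,y), heights lo..hi, seen by the wrist camera"
    s=snapshot("wrist"); cv2.imwrite(f"pics/{name}.png",s["color"][...,::-1]); w=wcloud(s)
    m=(w[...,2]>lo)&(w[...,2]<hi)&(np.hypot(w[...,0]-x,w[...,1]-y)<rad)
    n,l,st,_=cv2.connectedComponentsWithStats(m.astype(np.uint8)); p=w[l==1+np.argmax(st[1:,4])]
    c,sz,a=cv2.minAreaRect((p[:,:2]*1000).astype(np.float32))
    if sz[0]<sz[1]: sz=sz[::-1]; a+=90
    print(name,len(p),"c",np.round(c,1),"mean",np.round(p[:,:2].mean(0)*1000,1),"size",np.round(sz,1),"ang",round((a+90)%180-90,1),"z",np.round(np.median(p[:,2]),4))
    return p,w
def go(x,y,z,yaw=None):
    "tool shifts (present axes) and spin, in the units of the moves"
    q=sense(); r=q["ee_rot"][2]; d=np.array([x,y,z])-q["tool_pos"]; c,s=np.cos(r),np.sin(r)
    u=np.array([c*d[0]+s*d[1], s*d[0]-c*d[1], -d[2]])/.03
    sp=None if yaw is None else round(((np.degrees(r)-yaw+90)%180-90)/5,2)
    print("pos",np.round(q["tool_pos"],4),"yaw",round(np.degrees(r),1),"shift",np.round(u,2),"spin",sp)
E
python3 - <<'E'
from h import *
p,w=wrist("w1",.445,.155,.06,.014,.035)
go(.445,.155,.004,60.4)
E
```

```text
w1 3182 c [447.5 156.3] mean [447.9 157.3] size [71.2 42. ] ang 60.3 z 0.0219
pos [0.4438 0.1534 0.1652] yaw 60.4 shift [0.07 0.01 5.37] spin 0.01
```

View pics/w1.png

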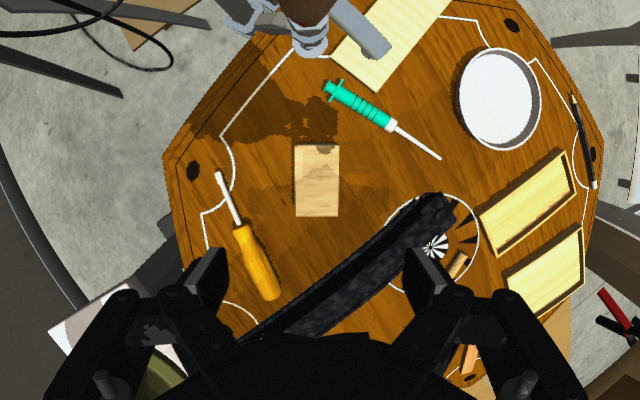

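The oak block (centre about pixel (317,180)) sits square between the fingers; going down.

>>> send_rows --targets '[[[0.1,0,0.9],0,-1],[[0,0,0.9],0,-1],[[0,0,0.9],0,-1],[[0,0,0.9],0,-1],[[0,0,0.9],0,-1],[[0,0,0.8],0,-1],[[0,0,0],0,-1],[[0,0,0],0,-1]]'

```text
t: 3.85
tool_pos: [0.4449, 0.1556, 0.0059]
ee_rot: [-3.14, 0.002, 1.053]
force: [0.1, -0.4, 0.3]
width: 0.0854
grip_force: 0.0
```

>>> send_rows --targets '[[[0,0,0],0,1],[[0,0,0],0,1],[[0,0,0],0,1],[[0,0,0],0,1],[[0,0,0],0,1],[[0,0,0],0,1],[[0,0,0],0,1],[[0,0,0],0,1]]' --squeeze 40

```text
t: 4.52
tool_pos: [0.4461, 0.1562, 0.0077]
ee_rot: [3.14, -0.002, 1.052]
force: [-1.4, -0.3, 9.9]
width: 0.041
grip_force: 39.7
```

>>> send_rows --targets '[[[0,0,-0.2],0,1],[[0,0,-0.8],0,1],[[0,0,-0.8],0,1],[[0,0,-0.8],0,1],[[0,0,-0.8],0,1],[[0,0,-0.8],0,1],[[0,0,0],0,1],[[0,0,0],0,1]]'

```text
t: 5.18
tool_pos: [0.4461, 0.1563, 0.134]
ee_rot: [3.14, -0.003, 1.052]
force: [-0.3, -0.1, -0.3]
width: 0.0411
grip_force: 41.2
```

```bash
python3 -c "
from h import *
go(.689,-.135,.14,91)"
```

```text
pos [0.4461 0.1563 0.134 ] yaw 60.3 shift [-4.42 11.85 -0.2 ] spin -6.14
```

>>> send_rows --targets '[[[-0.35,0.9,0],0,1],[[-0.35,0.9,0],0,1],[[-0.35,0.9,0],0,1],[[-0.35,0.9,0],0,1],[[-0.35,0.9,0],0,1],[[-0.35,0.9,0],0,1],[[-0.35,0.9,0],0,1],[[-0.35,0.9,0],0,1]]'

```text
t: 5.85
tool_pos: [0.5912, -0.0253, 0.1311]
ee_rot: [-3.14, 0.001, 1.052]
force: [0.3, -0.2, -1.4]
width: 0.0407
grip_force: 41.2
```

>>> send_rows --targets '[[[-0.35,0.9,0],0,1],[[-0.35,0.9,0],0,1],[[-0.35,0.9,0],0,1],[[-0.3,0.9,0],0,1],[[-0.3,0.9,0],0,1],[[0,0.1,0],-1,1],[[0,0,0],-1,1],[[0,0,0],-1,1]]'

```text
t: 6.52
tool_pos: [0.6859, -0.1362, 0.1302]
ee_rot: [-3.139, 0.0, 1.317]
force: [-0.3, -0.1, -0.5]
width: 0.0412
grip_force: 41.1
```

>>> send_rows --targets '[[[0,0,0],-1,1],[[0,0,0],-1,1],[[0,0,0],-1,1],[[0,0,0],0,1],[[0,0,0],0,1]]'

```text
t: 6.93
tool_pos: [0.6859, -0.1356, 0.1311]
ee_rot: [-3.14, -0.001, 1.573]
force: [0.5, -1.8, -0.6]
width: 0.0412
grip_force: 41.1
```

```bash
python3 - <<'E'
from h import *
p,w=wrist("w2",.666,-.136,.11,.010,.02)
go(.69,-.135,.013,90)
m=(abs(w[...,2]-.025)<.06)&(np.hypot(w[...,0]-.666,w[...,1]+.136)<.11); print(np.nanpercentile(w[m][:,2],[5,30,50,80,99]))
E
```

```text
w2 2001 c [ 668.7 -134. ] mean [ 664.1 -114. ] size [144.6 116.3] ang -1.1 z 0.0136
pos [ 0.686  -0.1356  0.1314] yaw 90.1 shift [0.02 0.13 3.95] spin 0.02
[-1.27771735e-03  4.56033446e-05  1.29881881e-03  4.36277701e-03
  1.44803982e-02]
```

View pics/w2.png

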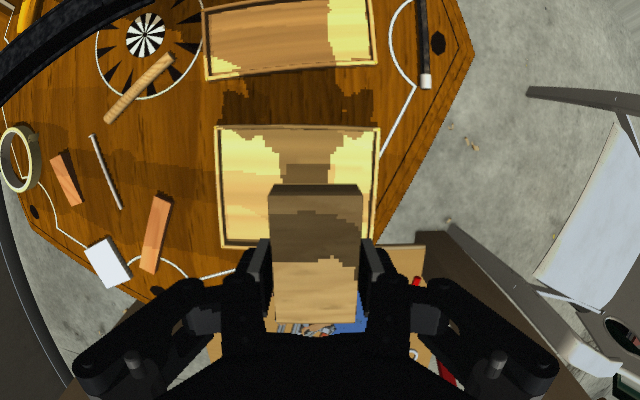

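The oak hangs square at (316,255) over the tray, whose rim spans (215,125)-(380,250). Lower and release with a narrow opening.

>>> send_rows --targets '[[[0,0.15,0.6],0.2,1],[[0,0,0.7],0,1],[[0,0,0.7],0,1],[[0,0,0.7],0,1],[[0,0,0.7],0,1],[[0,0,0.4],0,1],[[0,0,0.15],0,1],[[0,0,0],0,1]]'

```text
t: 7.65
tool_pos: [0.6903, -0.1354, 0.0132]
ee_rot: [-3.14, -0.0, 1.557]
force: [-0.3, 0.0, 0.5]
width: 0.0409
grip_force: 41.1
```

>>> send_rows --targets '[[[0,0,0],0,-0.2],[[0,0,0],0,-0.2],[[0,0,0],0,-0.2],[[0,0,0],0,-0.2],[[0,0,0],0,-0.2]]'

```text
t: 8.07
tool_pos: [0.6913, -0.1357, 0.0142]
ee_rot: [3.141, 0.0, 1.558]
force: [0.2, -0.1, -0.6]
width: 0.0511
grip_force: 0.0
```

>>> send_rows --targets '[[[0,0,-0.5],0,-0.2],[[0,0,-0.7],0,-0.2],[[0,0,-0.9],0,-0.2],[[0,0,-0.9],0,-0.2],[[0,0,-0.9],0,-0.2],[[0,0,-0.6],0,-0.2],[[0,0,0],0,-1],[[0,0,0],0,-1]]'

```text
t: 8.73
tool_pos: [0.6917, -0.1358, 0.1502]
ee_rot: [3.139, 0.0, 1.558]
force: [0.2, 0.4, -0.5]
width: 0.0734
grip_force: 0.0
```

```bash
python3 - <<'E'
from h import *
p,w=wrist("w3",.691,-.135,.06,.018,.04)
go(.518,-.184,.16,66)
E
```

```text
w3 3568 c [ 691.6 -134.4] mean [ 691.6 -133.1] size [69.6 42.6] ang 89.2 z 0.0259
pos [ 0.6908 -0.1356  0.1487] yaw 89.3 shift [-1.69 -5.74 -0.38] spin 4.65
```

>>> send_rows --targets '[[[-0.25,-0.9,0],0,-1],[[-0.25,-0.9,0],0,-1],[[-0.25,-0.9,0],0,-1],[[-0.25,-0.9,0],0,-1],[[-0.25,-0.9,0],0,-1],[[-0.25,-0.9,0],0,-1],[[-0.2,-0.3,0],0,-1],[[0,0,0],0,-1]]'

```text
t: 9.45
tool_pos: [0.5162, -0.1861, 0.148]
ee_rot: [-3.138, 0.0, 1.554]
force: [-0.0, -0.7, 0.0]
width: 0.0853
grip_force: 0.0
```

>>> send_rows --targets '[[[0,0,0],1,-1],[[0,0,0],1,-1],[[0,0,0],1,-1],[[0,0,0],1,-1],[[0,0,0],0.6,-1],[[0,0,0],0,-1],[[0,0,0],0,-1]]'

```text
t: 10.03
tool_pos: [0.5202, -0.1838, 0.148]
ee_rot: [-3.141, 0.0, 1.159]
force: [0.4, -0.5, 0.0]
width: 0.0855
grip_force: 0.0
```

```bash
python3 - <<'E'
from h import *
p,w=wrist("w4",.518,-.184,.06,.006,.03)
go(.518,-.184,.007,66)
E
```

```text
w4 1991 c [ 519.5 -183.8] mean [ 519.7 -181.8] size [89.2 20.8] ang 65.8 z 0.0099
pos [ 0.52   -0.1839  0.1482] yaw 66.4 shift [-0.03 -0.06  4.71] spin 0.09
```

>>> send_rows --targets '[[[0,0,0.8],0,-1],[[0,0,0.9],0,-1],[[0,0,0.9],0,-1],[[0,0,0.9],0,-1],[[0,0,0.8],0,-1],[[0,0,0.4],0,-1],[[0,0,0],0,-1],[[0,0,0],0,-1]]'

```text
t: 10.75
tool_pos: [0.5193, -0.1842, 0.0072]
ee_rot: [-3.14, -0.0, 1.157]
force: [0.0, 0.0, 0.8]
width: 0.0856
grip_force: 0.0
```

>>> send_rows --targets '[[[0,0,0],0,1],[[0,0,0],0,1],[[0,0,0],0,1],[[0,0,0],0,1],[[0,0,0],0,1],[[0,0,0],0,1],[[0,0,0],0,1],[[0,0,0],0,1]]'

```text
t: 11.42
tool_pos: [0.5197, -0.1845, 0.0085]
ee_rot: [3.141, -0.0, 1.156]
force: [-0.8, -0.8, 5.7]
width: 0.0174
grip_force: 38.9
```

>>> send_rows --targets '[[[0,0,0],0,1],[[0,0,0],0,1],[[0,0,0],0,1]]'

```text
t: 11.67
tool_pos: [0.5197, -0.1845, 0.0085]
ee_rot: [3.141, -0.0, 1.156]
force: [-0.6, 0.2, 6.0]
width: 0.017
grip_force: 38.9
```

>>> send_rows --targets '[[[0,0,-0.2],0,1],[[0,0,-0.8],0,1],[[0,0,-0.8],0,1],[[0,0,-0.8],0,1],[[0,0,-0.8],0,1],[[0,0,-0.8],0,1],[[0,0,0],0,1],[[0,0,0],0,1]]'

```text
t: 12.33
tool_pos: [0.5201, -0.1847, 0.1354]
ee_rot: [3.138, -0.0, 1.156]
force: [-0.1, 0.2, -0.7]
width: 0.0173
grip_force: 39.1
```

```bash
python3 - <<'E'
from h import *
go(.637,-.1345,.14,89)
s=snapshot("wrist"); cv2.imwrite("pics/w5.png",s["color"][...,::-1])
E
```

```text
pos [ 0.5201 -0.1847  0.1354] yaw 66.3 shift [ 3.1   2.89 -0.15] spin -4.55
```

View pics/w5.png

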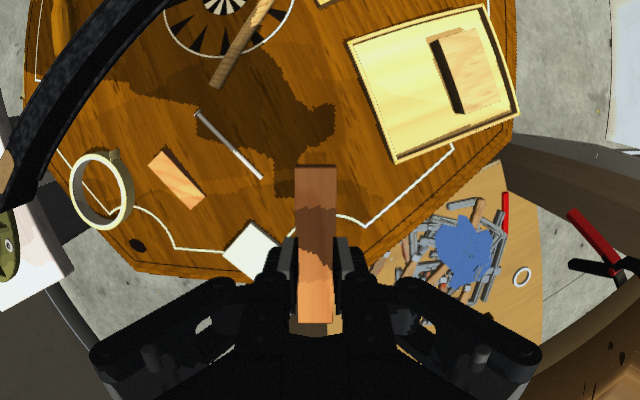

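The slip is held straight at (316,245); oak lies flat in the tray at (470,68).

>>> send_rows --targets '[[[0.75,0.7,0],0,1],[[0.75,0.7,0],0,1],[[0.75,0.7,0],0,1],[[0.85,0.7,0],0,1],[[0,0,0],-1,1],[[0,0,0],-1,1],[[0,0,0],-1,1],[[0,0,0],-1,1]]'

```text
t: 13.05
tool_pos: [0.6329, -0.1326, 0.1317]
ee_rot: [-3.138, -0.0, 1.51]
force: [0.1, -0.0, -0.3]
width: 0.0175
grip_force: 39.2
```

>>> send_rows --targets '[[[0,0,0.5],-0.6,1],[[0,0,0.5],0,1],[[0,0,0.5],0,1],[[0,0,0],0,1],[[0,0,0],0,1]]'

```text
t: 13.47
tool_pos: [0.6324, -0.1329, 0.087]
ee_rot: [-3.138, -0.001, 1.558]
force: [0.3, 0.5, -0.4]
width: 0.0173
grip_force: 39.2
```

```bash
python3 - <<'E'
from h import *
go(.635,-.1345,.0135,89)
E
```

```text
pos [ 0.6324 -0.1329  0.087 ] yaw 89.3 shift [-0.05  0.09  2.45] spin 0.05
```

>>> send_rows --targets '[[[-0.05,0.1,0.6],0,1],[[0,0,0.7],0,1],[[0,0,0.6],0,1],[[0,0,0.4],0,1],[[0,0,0.17],0,1],[[0,0,0],0,1],[[0,0,0],0,1]]'

```text
t: 14.05
tool_pos: [0.6372, -0.1348, 0.0154]
ee_rot: [3.141, 0.0, 1.558]
force: [-0.3, 0.7, -0.0]
width: 0.0176
grip_force: 39.2
```

>>> send_rows --targets '[[[0,0,0],0,0.28],[[0,0,0],0,0.28],[[0,0,0],0,0.28],[[0,0,0],0,0.28],[[0,0,0],0,0.28]]'

```text
t: 14.47
tool_pos: [0.6369, -0.1347, 0.0151]
ee_rot: [3.141, 0.0, 1.558]
force: [-0.4, -0.4, -0.3]
width: 0.0309
grip_force: 0.0
```

>>> send_rows --targets '[[[0,0,-0.5],0,0.28],[[0,0,-0.7],0,0.28],[[0,0,-0.9],0,0.28],[[0,0,-0.9],0,0.28],[[0,0,-0.9],0,0.28],[[0,0,-0.6],0,0.28],[[0,0,0],0,-1],[[0,0,0],0,-1]]'

```text
t: 15.13
tool_pos: [0.6373, -0.1348, 0.151]
ee_rot: [3.139, 0.0, 1.558]
force: [0.0, 0.1, -0.5]
width: 0.0537
grip_force: 0.0
```

```bash
python3 - <<'E'
from h import *
p,w=wrist("w6",.635,-.135,.055,.0105,.018)
p,w=wrist("w6",.691,-.135,.055,.02,.04)
go(.515,-.0345,.15,37.5)
E
```

```text
w6 1997 c [ 638.7 -134.5] mean [ 638.4 -132.2] size [90.5 19.8] ang 88.7 z 0.0139
w6 3453 c [ 691.6 -134.7] mean [ 690.7 -133.5] size [70.  43.3] ang 89.1 z 0.026
pos [ 0.636  -0.1345  0.1488] yaw 89.3 shift [ 3.28 -4.08 -0.04] spin 10.35
```

>>> send_rows --targets '[[[0.6,-0.8,0],0,-1],[[0.7,-0.8,0],0,-1],[[0.7,-0.8,0],0,-1],[[0.7,-0.8,0],0,-1],[[0.6,-0.9,0],0,-1],[[0,0,0],1,-1],[[0,0,0],1,-1],[[0,0,0],1,-1]]'

```text
t: 15.9
tool_pos: [0.5138, -0.0335, 0.1487]
ee_rot: [-3.139, 0.0, 1.293]
force: [-0.2, -0.1, -0.7]
width: 0.0854
grip_force: 0.0
```

>>> send_rows --targets '[[[0,0,0],1,-1],[[0,0,0],1,-1],[[0,0,0],1,-1],[[0,0,0],1,-1],[[0,0,0],1,-1],[[0,0,0],1,-1],[[0,0,0],1,-1],[[0,0,0],0.3,-1]]'

```text
t: 16.57
tool_pos: [0.5142, -0.0339, 0.1484]
ee_rot: [-3.14, 0.002, 0.655]
force: [0.0, 0.6, 0.5]
width: 0.0854
grip_force: 0.0
```

>>> send_rows --targets '[[[0,0,0],0,-1],[[0,0,0],0,-1]]'

```text
t: 16.73
tool_pos: [0.5146, -0.034, 0.149]
ee_rot: [-3.141, 0.001, 0.662]
force: [-0.4, 0.9, 0.5]
width: 0.0855
grip_force: 0.0
```

```bash
python3 - <<'E'
from h import *
p,w=wrist("w7",.515,-.034,.056,.0065,.02)
go(.516,-.0335,.009,37.5)
E
```

```text
w7 1214 c [515.7 -33.7] mean [517. -33.] size [95.1 12.5] ang 35.1 z 0.011
pos [ 0.5147 -0.034   0.1492] yaw 37.9 shift [0.04 0.01 4.67] spin 0.08
```

View pics/w7.png

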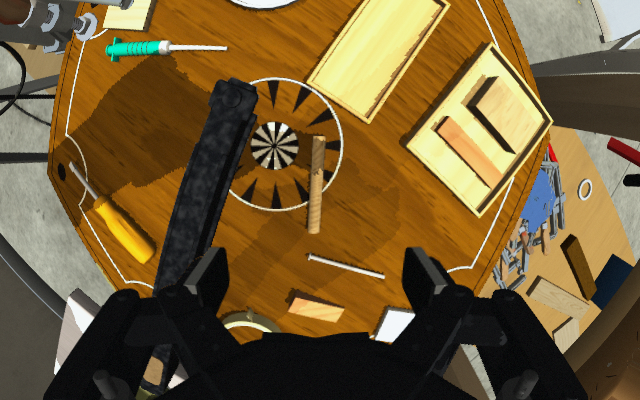

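Dowel at (316,185), about 2.5° off the fingers; both pieces lie flat in the wide tray. Grasp.

>>> send_rows --targets '[[[0.05,0,0.8],0.5,-1],[[0,0,0.9],0,-1],[[0,0,0.9],0,-1],[[0,0,0.9],0,-1],[[0,0,0.8],0,-1],[[0,0,0.43],0,-1],[[0,0,0],0,-1],[[0,0,0],0,-1]]'

```text
t: 17.45
tool_pos: [0.5158, -0.0333, 0.0074]
ee_rot: [-3.141, 0.001, 0.616]
force: [0.2, 0.4, 0.0]
width: 0.0856
grip_force: 0.0
```

>>> send_rows --targets '[[[0,0,0],0,1],[[0,0,0],0,1],[[0,0,0],0,1],[[0,0,0],0,1],[[0,0,0],0,1],[[0,0,0],0,1],[[0,0,0],0,1],[[0,0,0],0,1]]'

```text
t: 18.12
tool_pos: [0.5164, -0.0331, 0.0082]
ee_rot: [3.141, -0.001, 0.615]
force: [-1.1, 1.0, 6.1]
width: 0.0076
grip_force: 37.3
```

>>> send_rows --targets '[[[0,0,0],0,1],[[0,0,0],0,1],[[0,0,0],0,1]]'

```text
t: 18.37
tool_pos: [0.5164, -0.0332, 0.0083]
ee_rot: [3.141, -0.001, 0.615]
force: [-1.2, 0.1, 5.9]
width: 0.008
grip_force: 37.3
```

>>> send_rows --targets '[[[0,0,-0.2],0,1],[[0,0,-0.8],0,1],[[0,0,-0.8],0,1],[[0,0,-0.8],0,1],[[0,0,-0.8],0,1],[[0,0,-0.8],0,1],[[0,0,0],0,1],[[0,0,0],0,1]]'

```text
t: 19.03
tool_pos: [0.5169, -0.0332, 0.1352]
ee_rot: [3.14, -0.003, 0.616]
force: [0.3, 0.2, 0.4]
width: 0.0076
grip_force: 36.0
```

```bash
python3 - <<'E'
from h import *
go(.662,.003,.135,4.7)
s=snapshot("wrist"); cv2.imwrite("pics/w8.png",s["color"][...,::-1])
E
```

```text
pos [ 0.5169 -0.0332  0.1352] yaw 35.3 shift [4.64 1.81 0.01] spin 6.11
```

View pics/w8.png

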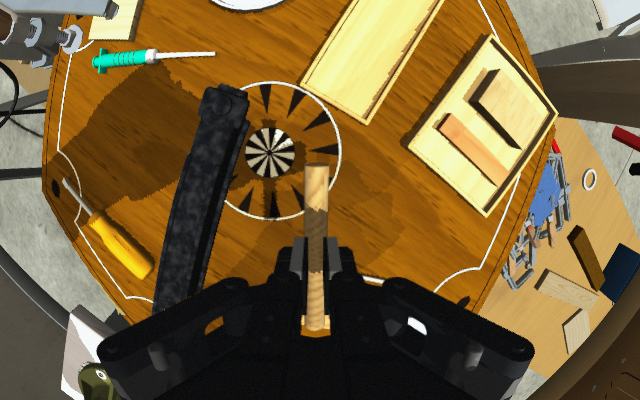

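The dowel is held straight at (316,245).

>>> send_rows --targets '[[[0.9,0.35,0],0,1],[[0.9,0.35,0],0,1],[[0.9,0.35,0],0,1],[[0.9,0.35,0],0,1],[[0.9,0.35,0],0,1],[[0.1,0.05,0],1,1],[[0,0,0],1,1],[[0,0,0],1,1]]'

```text
t: 19.75
tool_pos: [0.6595, 0.0026, 0.1314]
ee_rot: [-3.141, 0.003, 0.35]
force: [-0.5, -0.6, -0.9]
width: 0.0076
grip_force: 36.0
```

>>> send_rows --targets '[[[0,0,0],1,1],[[0,0,0],1,1],[[0,0,0],1,1],[[0,0,0],0.1,1],[[0,0,0],0,1],[[0,0,0],0,1]]'

```text
t: 20.25
tool_pos: [0.6596, 0.0024, 0.1328]
ee_rot: [3.142, 0.002, 0.086]
force: [0.6, 0.0, -0.7]
width: 0.0072
grip_force: 36.0
```

```bash
python3 - <<'E'
from h import *
p,w=wrist("w9",.662,.003,.09,.0105,.018)
go(.662,.003,.0125,4.7)
E
```

```text
w9 1644 c [669.3   4.6] mean [686.2   7.1] size [132.8  69. ] ang 4.8 z 0.0136
pos [0.6597 0.0024 0.1331] yaw 4.9 shift [ 0.08 -0.01  4.02] spin 0.04
```

>>> send_rows --targets '[[[0.1,0,0.7],0,1],[[0,0,0.8],0,1],[[0,0,0.8],0,1],[[0,0,0.8],0,1],[[0,0,0.6],0,1],[[0,0,0.3],0,1],[[0,0,0],0,1],[[0,0,0],0,1]]'

```text
t: 20.97
tool_pos: [0.6632, 0.0024, 0.014]
ee_rot: [-3.142, -0.0, 0.084]
force: [0.3, -0.2, 0.5]
width: 0.0076
grip_force: 36.0
```

```bash
python3 - <<'E'
from h import *
go(.662,.0035,.0125,4.7)
E
```

```text
pos [0.6632 0.0024 0.014 ] yaw 4.8 shift [-0.04 -0.04  0.05] spin 0.02
```

>>> send_rows --targets '[[[0,0,0.06],0,1],[[0,0,0],0,1],[[0,0,0],0,0.6],[[0,0,0],0,0.45],[[0,0,0],0,0.45],[[0,0,0],0,0.45],[[0,0,0],0,0.45],[[0,0,0],0,0.45]]'

```text
t: 21.63
tool_pos: [0.663, 0.0027, 0.0119]
ee_rot: [3.142, 0.0, 0.083]
force: [0.4, -1.2, -0.7]
width: 0.0234
grip_force: 0.0
```

>>> send_rows --targets '[[[0,0,-0.5],0,0.45],[[0,0,-0.7],0,0.45],[[0,0,-0.9],0,0.45],[[0,0,-0.9],0,0.45],[[0,0,-0.9],0,0.45],[[0,0,-0.7],0,0.45],[[0,0,0],0,-1],[[0,0,0],0,-1]]'

```text
t: 22.3
tool_pos: [0.6637, 0.0026, 0.1514]
ee_rot: [3.142, -0.003, 0.083]
force: [-0.9, 1.0, -1.0]
width: 0.0469
grip_force: 0.0
```

```bash
python3 - <<'E'
from h import *
p,w=wrist("w10",.662,.003,.056,.0105,.03)
go(.403,-.123,.15,103)
E
```

```text
w10 1222 c [662.9   2.7] mean [664.9   2.8] size [95.  11.9] ang 4.3 z 0.0149
pos [0.6629 0.0028 0.1499] yaw 4.8 shift [-8.98  3.46 -0.  ] spin 16.35
```

View pics/w10.png

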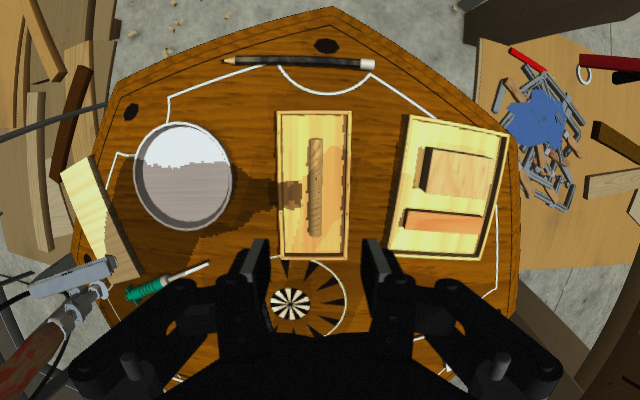

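The dowel lies flat and centred in the narrow tray at (316,187). On to the wedge.

>>> send_rows --targets '[[[-0.9,0.35,0],0,-1],[[-0.9,0.35,0],0,-1],[[-0.9,0.35,0],0,-1],[[-0.9,0.35,0],0,-1],[[-0.9,0.35,0],0,-1],[[-0.9,0.35,0],0,-1],[[-0.9,0.35,0],0,-1],[[-0.9,0.35,0],0,-1]]'

```text
t: 23.02
tool_pos: [0.4525, -0.0991, 0.1488]
ee_rot: [-3.141, 0.002, 0.083]
force: [0.2, -0.4, 0.8]
width: 0.0854
grip_force: 0.0
```

>>> send_rows --targets '[[[-0.9,0.35,0],0,-1],[[-0.9,0.35,0],0,-1],[[0,0,0],-1,-1],[[0,0,0],-1,-1],[[0,0,0],-1,-1],[[0,0,0],-1,-1],[[0,0,0],-1,-1],[[0,0,0],-1,-1]]'

```text
t: 23.68
tool_pos: [0.4018, -0.124, 0.149]
ee_rot: [-3.14, 0.002, 0.611]
force: [-0.6, -0.2, 0.2]
width: 0.0856
grip_force: 0.0
```

>>> send_rows --targets '[[[0,0,0],-1,-1],[[0,0,0],-1,-1],[[0,0,0],-1,-1],[[0,0,0],-1,-1],[[0,0,0],-1,-1],[[0,0,0],-1,-1],[[0,0,0],-1,-1],[[0,0,0],-1,-1]]'

```text
t: 24.35
tool_pos: [0.4018, -0.124, 0.1489]
ee_rot: [-3.139, 0.0, 1.309]
force: [-0.7, 0.5, -0.5]
width: 0.0852
grip_force: 0.0
```

>>> send_rows --targets '[[[0,0,0],-1,-1],[[0,0,0],-1,-1],[[0,0,0],-1,-1],[[0,0,0],-1,-1],[[0,0,0],-1,-1],[[0,0,0],-0.6,-1],[[0,0,0],0,-1],[[0,0,0],0,-1]]'

```text
t: 25.02
tool_pos: [0.402, -0.1242, 0.1492]
ee_rot: [-3.14, -0.001, 1.792]
force: [-0.7, 0.5, -0.4]
width: 0.0856
grip_force: 0.0
```

```bash
python3 - <<'E'
from h import *
p,w=wrist("w11",.403,-.123,.05,.0035,.03)
go(.403,-.123,.009,103)
t=p[p[:,2]>.009]; print(t[:,:2].mean(0))
E
```

```text
w11 1390 c [ 403.7 -122. ] mean [ 403.3 -119.9] size [60.4 21.6] ang -77.0 z 0.0103
pos [ 0.4021 -0.1242  0.1494] yaw 102.6 shift [0.03 0.04 4.68] spin -0.07
[ 0.40073388 -0.10880798]
```

View pics/w11.png

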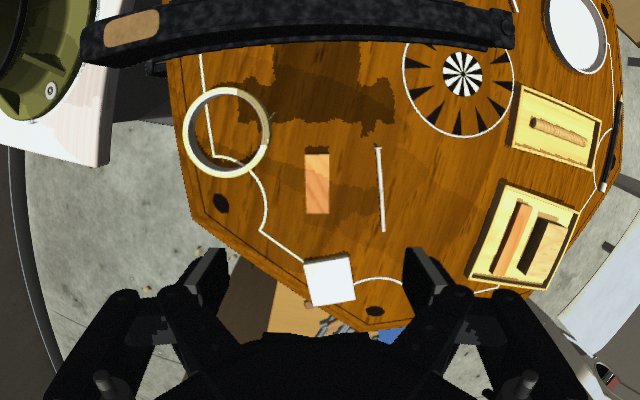

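Wedge at (317,183), thick end up; a nail at (381,190) lies close to the right finger, so I approach half-open.

>>> send_rows --targets '[[[0.2,0.08,0],0,-0.2],[[0,0,0.5],0,-0.2],[[0,0,0.7],0,-0.2],[[0,0,0.9],0,-0.2],[[0,0,0.9],0,-0.2],[[0,0,0.9],0,-0.2],[[0,0,0.6],0,-0.2],[[0,0,0.2],0,-0.2]]'

```text
t: 25.73
tool_pos: [0.4025, -0.117, 0.0067]
ee_rot: [-3.138, -0.002, 1.793]
force: [0.5, 0.3, -0.2]
width: 0.0513
grip_force: 0.0
```

>>> send_rows --targets '[[[0,0,0],0,-0.2],[[0,0,0],0,1],[[0,0,0],0,1],[[0,0,0],0,1],[[0,0,0],0,1],[[0,0,0],0,1],[[0,0,0],0,1],[[0,0,0],0,1]]'

```text
t: 26.4
tool_pos: [0.4044, -0.1181, 0.0102]
ee_rot: [3.139, 0.001, 1.793]
force: [-0.9, 0.9, 6.4]
width: 0.0184
grip_force: 39.3
```

>>> send_rows --targets '[[[0,0,0],0,1],[[0,0,0],0,1],[[0,0,0],0,1]]'

```text
t: 26.65
tool_pos: [0.4044, -0.1181, 0.0102]
ee_rot: [3.139, 0.001, 1.793]
force: [0.2, 1.2, 6.8]
width: 0.0187
grip_force: 39.3
```

>>> send_rows --targets '[[[0,0,-0.2],0,1],[[0,0,-0.8],0,1],[[0,0,-0.8],0,1],[[0,0,-0.8],0,1],[[0,0,-0.8],0,1],[[0,0,-0.8],0,1],[[0,0,-0.2],0,1],[[0,0,0],0,1]]'

```text
t: 27.32
tool_pos: [0.4048, -0.1183, 0.1433]
ee_rot: [3.137, 0.002, 1.793]
force: [0.8, 0.4, -0.8]
width: 0.0185
grip_force: 39.1
```

```bash
python3 - <<'E'
from h import *
s=snapshot("wrist"); cv2.imwrite("pics/w12.png",s["color"][...,::-1])
go(.664,.138,.145,102.6)
E
```

```text
pos [ 0.4041 -0.118   0.1419] yaw 102.8 shift [ 6.41 10.33 -0.1 ] spin 0.03
```

View pics/w12.png

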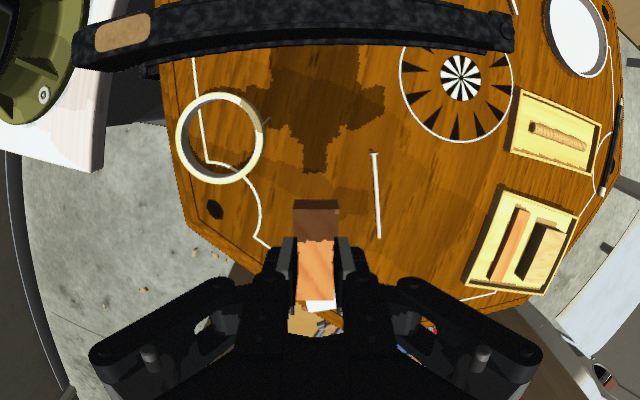

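The wedge is held straight at (316,250); nail and tape undisturbed. Carry it to the dish.

>>> send_rows --targets '[[[0.55,0.85,0],0,1],[[0.55,0.85,0],0,1],[[0.55,0.85,0],0,1],[[0.55,0.85,0],0,1],[[0.55,0.85,0],0,1],[[0.55,0.85,0],0,1],[[0.55,0.85,0],0,1],[[0.55,0.85,0],0,1]]'

```text
t: 28.03
tool_pos: [0.5735, 0.057, 0.1391]
ee_rot: [-3.139, -0.0, 1.794]
force: [-0.5, -0.7, 0.5]
width: 0.0184
grip_force: 39.1
```

>>> send_rows --targets '[[[0.55,0.85,0],0,1],[[0.55,0.85,0],0,1],[[0.55,0.85,0],0,1],[[0.5,0.9,0],0,1],[[0,0.1,0],0,1],[[0,0,0],0,1],[[0,0,0],0,1]]'

```text
t: 28.62
tool_pos: [0.662, 0.1413, 0.139]
ee_rot: [-3.138, 0.001, 1.793]
force: [-0.7, -0.8, 0.2]
width: 0.0177
grip_force: 39.1
```

```bash
python3 - <<'E'
from h import *
p,w=wrist("w13",.664,.138,.07,.010,.02)
go(.664,.143,.0145,102.6)
E
```

```text
w13 1573 c [663. 143.] mean [661.8 147. ] size [110.9  99.7] ang 12.0 z 0.0153
pos [0.662  0.1407 0.1396] yaw 102.7 shift [0.06 0.08 4.17] spin 0.02
```

>>> send_rows --targets '[[[0.05,0.05,0.7],0,1],[[0,0,0.8],0,1],[[0,0,0.8],0,1],[[0,0,0.8],0,1],[[0,0,0.6],0,1],[[0,0,0.4],0,1],[[0,0,0],0,1],[[0,0,0],0,1]]'

```text
t: 29.33
tool_pos: [0.664, 0.1432, 0.0182]
ee_rot: [-3.141, 0.0, 1.793]
force: [0.3, 0.5, 0.4]
width: 0.0187
grip_force: 39.2
```

```bash
python3 - <<'E'
from h import *
go(.664,.143,.0142,102.6)
E
```

```text
pos [0.664  0.1432 0.0182] yaw 102.7 shift [-0.01 -0.    0.13] spin 0.02
```

>>> send_rows --targets '[[[0,0,0.13],0,1],[[0,0,0],0,1],[[0,0,0],0,0.4],[[0,0,0],0,0.2],[[0,0,0],0,0.2],[[0,0,0],0,0.2],[[0,0,0],0,0.2],[[0,0,0],0,0.2]]'

```text
t: 30.0
tool_pos: [0.6643, 0.1441, 0.0141]
ee_rot: [3.142, 0.0, 1.794]
force: [0.4, 0.2, -0.5]
width: 0.0342
grip_force: 0.0
```

>>> send_rows --targets '[[[0,0,-0.5],0,0.2],[[0,0,-0.7],0,0.2],[[0,0,-0.9],0,0.2],[[0,0,-0.9],0,0.2],[[0,0,-0.9],0,0.2],[[0,0,-0.7],0,0.2],[[0,0,-0.7],0,0],[[0,0,-0.7],0,0]]'

```text
t: 30.67
tool_pos: [0.6641, 0.144, 0.1953]
ee_rot: [3.141, 0.0, 1.793]
force: [-0.1, -0.0, 0.3]
width: 0.0429
grip_force: 0.0
```

>>> send_rows --targets '[[[0,0,-0.7],0,0],[[0,0,0],0,0],[[0,0,0],0,0],[[0,0,0],0,0]]'

```text
t: 31.0
tool_pos: [0.6638, 0.144, 0.2144]
ee_rot: [-3.141, -0.0, 1.794]
force: [0.1, -0.4, -0.1]
width: 0.0427
grip_force: 0.0
```

```bash
python3 - <<'E'
from h import *
p,w=wrist("w14",.663,.139,.042,.0065,.03)
q=p[:,:3]; A=np.c_[p[:,:2],np.ones(len(p))]; k=np.linalg.lstsq(A,p[:,2],rcond=None)[0]; print("slope",np.hypot(*k[:2]), "zrange",np.percentile(p[:,2],[2,98]))
E
```

```text
w14 976 c [666.7 141. ] mean [666.1 142.2] size [60.4 21.4] ang -77.9 z 0.0145
slope 0.18288561955312815 zrange [0.00798804 0.02006606]
```

View pics/w14.png

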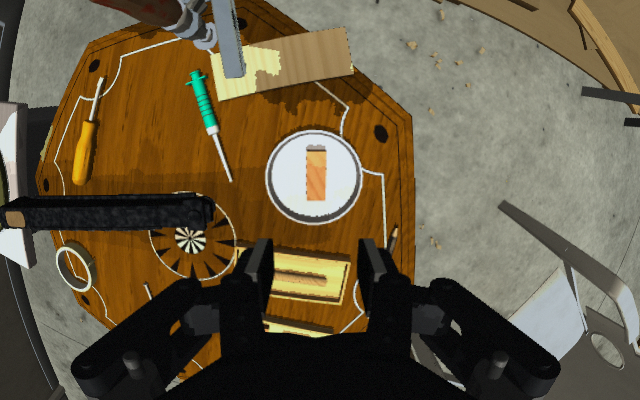

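The wedge lies flat in the dish at (316,175), with slope 0.18 and heights 8–20 mm as expected. The syringe at (210,125) is undisturbed, and the other pieces were checked after each placing.

```bash
python3 -c "
from h import *
print(hand_in())"
```

```text
the job is handed in; nothing more can be done
None
```

I put all four pieces in their trays and handed the job in at about 31 s. The oak block and mahogany slip are side by side in the wide tray, the dowel is in the narrow tray and the wedge is in the round dish. Camera checks showed each piece lying flat, and I didn't touch the abrasive pad or the glue syringe.

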